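# Pull down the plate locker's high hatch with the hook pole

## Robot

A 6-joint arm with a two-finger parallel gripper is mounted at the origin on the work surface. World frame = base frame: x ahead of the robot, y to its left, z up, the work surface at z = 0. Lengths are in mm, angles in rad, forces in N, time in s.
With the tool pointing down it reaches from about 350 to 800 mm from the base axis. Payload 7.3 kg.
Tool frame: the origin (TCP) lies at the very end of the fingers, on their centre line; the grasp point (between the pads) lies r.grip_point_offset behind it (r.grip_point_offset is the distance from the TCP to the grasp point, in mm); y points along the fingers, z is the direction in which the jaws open and shut, and the axes are right-handed (so a half turn about y gives the same grasp; the last joint's range is limited). The gripper opens to 85 mm and grips with 20 to 120 N. Pads are 22 mm wide; open, the fingers measure 114 mm over their backs; the gripper's body (76 mm by 85 mm) begins 54 mm behind the grasp point. The pads swing forward as they close: fully open they stand 13 mm farther back than shut.
Start: joints at [1.029, 0.342, 1.524, -0, 1.275, -0.146], TCP at [202.399, 484.437, 231.322] pointing down, gripper open.
Joint ranges: [-2.53, 2.53], [-0.77, 2.02], [0.04, 2.7], [-1, 4.14], [0.28, 2.66], [-3.11, 3.11]. Speed limits (rad/s): [2.57, 2.57, 3.14, 3.14, 3.14, 3.14].

## Interface

Orientations are given as a rotation vector (axis times angle).
In Python, from rig import telemetry, optics, r gives the robot as it stands. The module is installed in compiled form; this text tells all that it offers.
- The arm moves only by the tool jog_arm, never from a script. Its arguments are lists of equal length, an entry for each row: "fingers": the opening, from -1 (shut) to 1 (fully open); "dp": the shift along the tool's x, y, z in units of 80 cm (1.0 is 80 cm), a list of three; "spin": the turn about the tool's y in units of pi rad (1.0 is pi rad). A call has exactly 10 rows; each row is the pose to reach, as a shift and turn from the pose commanded when the call began, along the tool's axes at that moment, turning the shorter way round; what a row does not reach only later rows make up. A row lasts 1/10 s, in which the tool goes at most 50 mm and 8.59 degrees, less where a joint would pass 70% of its speed; a pose out of reach is approached as far as the arm can. A call with a number of a shift or a turn outside -1 to 1 is refused whole. A call with a gripper value outside its range is refused whole. The fingers move at their own pace and stop on an object; "grip_force" is the grip in N (left out, the last holds). Time passes only in rows, so rows that repeat a pose let the fingers close, or fill a call up. It gives the time, the measured TCP pose, the force and the opening at its end, in the units of the state.
- telemetry.get_obs(): the state, without advancing time (a new reading comes with each control period).
- optics.grab_frame(name): name is "side" or "top" or "wrist"; returns (picture, depth): 384x512x3 uint8, blue, green, red; 384x512 float32, mm along the optical axis (not along the pixel's ray), 0 where there is no reading.
- optics.camera_params(name): a dict with "fovy" (degrees; the focal length in pixels is half the picture's height over the tangent of half this angle, whatever the lens; pixels are square), "cx", "cy" (the principal point, pixels), "R" (3x3) and "t" (3): a world point X has camera coordinates R X + t. Camera axes: x right, y down, z forward; pixel columns grow to the right and rows downward; lengths in mm; the calibration is good to about 2 mm. The wrist camera is an equidistant fisheye: a pixel r from the principal point sees the ray r / f radians off the axis. A picture is of the moment at which its call begins: read the wrist's pose just before it. camera_params takes no time and is no camera call; for the wrist camera it gives the pose at the moment of the call.
- r.finish_job(): hands the job in, once; it reports no verdict.
The state is a dict: "t": time; "qpos": joint angles; "dq": joint speeds; "effort": joint torques, N m; "ee_pos": TCP position; "ee_rot": TCP orientation; "ft_force": force on the tool from outside, world axes, zero at the start; "moment": the same for the moment, N m; "finger_gap": finger opening in mm.
Only numpy, scipy, OpenCV 4.12 (cv2) and the standard library are available. Lean on these libraries where they do the work, as an engineer would, in place of code of your own. Each camera call takes 0.05 s, during which the arm holds its last target. There are 200 camera calls.

## Task

Take the red-handled hook pole from its wooden rest, hook it down into the loose brass eye on the locker's green hatch, and gently swing the hatch all the way down against its stop using only the pole. Then unhook without lifting the hatch again and lay the pole back in its rest, leaving the bottle, tin and jar alone. Feel for the eye rather than forcing it: nothing may be knocked, wrenched or slammed.

Things in the scene. Friction and masses are not known exactly. Their poses are not given: they have to be found in the camera images.
- pole_grip (a point): Hook pole, 70 g: red handle 22 wide, 26 high, 130 long (mm), then a 7 mm thick aluminium rod. This point: balance point on its centre line, the place to grip from above, across the width. Local x runs to the hook, z up. Handle from x = -100 to 30; rod on to x = 150, where it bends straight down into a 7 mm flat-ended prong. Pressed hard at the hook, the pole turns in the grip.
- hook_tip (a point): Lowest end of the hook's prong, at (150, 0, -17.5) mm from pole_grip in the pole's axes; it has the same axes.
- rest_seat (a point): Where pole_grip lies when the pole is in its fixed wooden rest (230 x 75 mm), 48 mm above the table; x: where the hook then points. Two open-topped notches, 18 mm thick along x: at x = -80 mm for the handle (34 mm wide, floor 13 mm below this point), at x = 85 mm for the rod (24 mm wide, floor 3.5 mm below). Cheeks 14 mm above the floors. Free room for fingers between.
- eye_pivot (a point): Swivel pivot of the brass eye, a point of the hatch (moves and turns with the hatch, not with the eye). Hatch shut: -x outwards, z up, 283 mm above the table. The eye, in the local x-y plane, sticks outwards: a short stem, then a closed loop of 5 mm wire, opening 30 x 12 mm; wire centre line 18.5 to 53.5 mm from the pivot, 8.5 mm either side of the loop's middle line. Hatch face 8 mm behind.
- hatch_hinge (a point): Middle of the hinge line, fixed on the locker, at the hatch's lower edge; axes of the locker (hinge along y, -x outwards, z up). With the hatch shut the eye's pivot is at (-13, 0, 135) mm from here. The eye swivels stiffly about the hatch's up axis, starting up to 0.7 rad to either side; that swivel is NOT in the readings: look, or feel for the opening with the prong. 4 to 5 N turns it.
- hatch (a joint): Opening angle of the green hatch (panel 270 wide, 150 high, 10 mm thick), rad: 0 shut, growing as its upper edge swings outwards and down; 1.3 at the stop, fully down. Starts shut or nearly so. A stiff hinge holds it wherever it is left; 2 to 3 N at the eye moves it.
- locker: Grey locker fixed on the table, with the hatch and eye on its front; 180 deep, 300 wide, 310 mm high. Origin: centre of its underside; x points from the hatch side to the back, z up.
- bottle: Blue solvent bottle, red cap, 66 mm across, 190 mm high, loose bystander. Origin: centre of its underside.
- tin: Dark ink tin, 80 mm across, 50 mm high, loose bystander, near or under the hatch's swing. Origin: centre of its underside.
- jar: Glass jar with white lid, 64 mm across, 85 mm high, loose bystander. Origin: centre of its underside.
There are look-alikes about, which are no part of the job. Several things look just like the part that bears rest_seat: the one meant starts farthest to the robot's left.

How it is judged:
By the outcome, as a careful person would: the job done as asked, in the order asked, and still so for the second after the job is handed in, with the robot touching nothing.
It also fails if it takes over 72 s, if anything falls off the work surface, if the arm or the gripper's body presses on something with over 40 N, if the wrist force passes 120 N, or if a joint passes its speed limit or range.

## Working session

There is one attempt and no reset: what is moved stays moved. The work goes in short steps, Python scripts to look and compute and a tool call to move; the robot and the scene stay as the last step left them, time stands still between calls to the robot, and variables do not carry over. Pictures are saved under pics/ and viewed, about 8 in all and at most 12, crops included, and the job is handed in when it is done.

Besides the shell and the picture viewer there is one more tool, called after "Emit:" as name([rows], argument=value, ...), one row to a line, values as JSON. jog_arm: Moves the arm, as the interface text tells. Its arguments: {"type":"object","properties":{"fingers":{"type":"array"},"dp":{"type":"array"},"spin":{"type":"array"},"grip_force":{"type":"number"}},"required":["fingers","dp","spin"]}

```bash
mkdir -p pics
cat > h.py <<'E'
import numpy as np, cv2, json
from rig import telemetry, optics, r
from scipy.spatial.transform import Rotation as Ro
def grab(n):
    p=optics.camera_params(n); im,d=optics.grab_frame(n); np.savez(f'{n}.npz',im=im,d=d,**{k:np.array(v) for k,v in p.items()}); return im,d,p
def load(n):
    z=np.load(f'{n}.npz'); return z['im'],z['d'],{k:z[k] for k in('fovy','cx','cy','R','t')}
def px2w(n,pts,depth=None):
    im,d,p=load(n); f=192/np.tan(np.radians(float(p['fovy']))/2); out=[]
    for (u,v) in pts:
        D=d[int(round(v)),int(round(u))] if depth is None else depth
        x=(u-p['cx']);y=(v-p['cy'])
        if n=='wrist':
            rr=np.hypot(x,y); th=rr/f; s=np.tan(th)/max(rr,1e-9); c=np.array([x*s,y*s,1])*D
        else: c=np.array([x/f,y/f,1])*D
        out.append(p['R'].T@(c-p['t']))
    return np.array(out)
def obs():
    o=telemetry.get_obs(); print('t',o['t'],'pos',np.round(o['ee_pos'],1),'rot',np.round(o['ee_rot'],3),'F',np.round(o['ft_force'],1),'gap',o['finger_gap']); return o
E
python3 - <<'E'
from h import *
np.set_printoptions(suppress=True,precision=3)
o=obs(); print(np.round(Ro.from_rotvec(o['ee_rot']).as_matrix(),3), r.grip_point_offset)
for n in('side','top','wrist'):
    im,d,p=grab(n); cv2.imwrite(f'pics/{n}0.png',im); print(n,p)
a=[load(n)[0] for n in('side','top')]
cv2.imwrite('pics/st.png',cv2.resize(np.vstack(a),None,fx=.78,fy=.78))
E
```

```text
t 0.0 pos [202.2 484.1 230.6] rot [-1.55   0.311 -0.31 ] F [0.2 1.  0.1] gap 85.44152084499923
[[ 0.923 -0.001  0.386]
 [-0.386 -0.001  0.923]
 [-0.    -1.    -0.002]] 18.700000000000003
side {'fovy': 55.092905393334384, 'cx': 258.4487428863116, 'cy': 193.4790925229666, 'R': array([[ 0.321, -0.947,  0.003],
       [-0.777, -0.265, -0.57 ],
       [ 0.541,  0.181, -0.821]]), 't': array([-195.851,  524.414,  765.922])}
top {'fovy': 46.57529485213378, 'cx': 252.53044751160712, 'cy': 193.24749635705612, 'R': array([[ 0.018, -1.   , -0.014],
       [-0.997, -0.017, -0.079],
       [ 0.079,  0.016, -0.997]]), 't': array([   5.899,  563.885, 1267.497])}
wrist {'fovy': 65.70646984690485, 'cx': 255.82533349358116, 'cy': 191.5270165787091, 'R': array([[ 0.384,  0.923, -0.001],
       [ 0.888, -0.369,  0.276],
       [ 0.254, -0.107, -0.961]]), 't': array([-524.012,  -37.484,  377.062])}
```

View pics/top0.png

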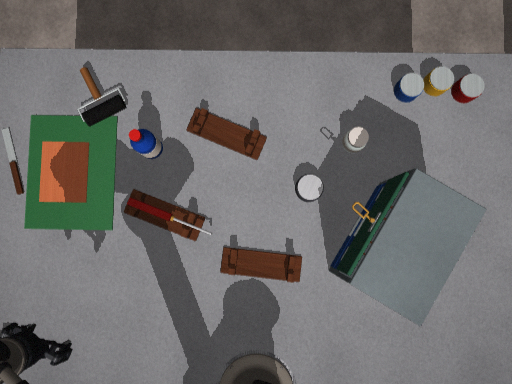

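View pics/side0.png

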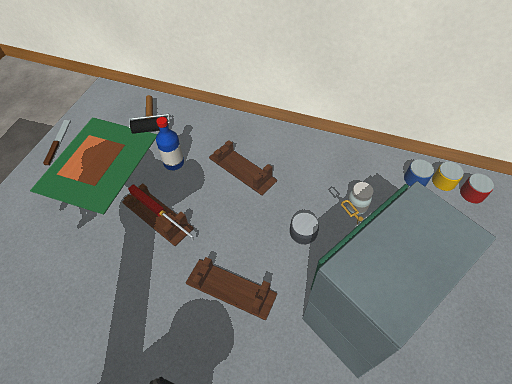

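Top view: the three rests are at pixels (165,214), (227,133) and (261,263). Image left is the robot's left (+y), so the rest meant is the one at (165,214), which also holds the pole. I'll confirm that in an enlarged crop together with the eye.

Run:
```python
from h import *
im,d,p=load('top')
A=cv2.resize(im[180:250,115:220],None,fx=5,fy=5,interpolation=cv2.INTER_CUBIC)  # 525x350
B=cv2.resize(im[160:290,320:420],None,fx=4.5,fy=4.5,interpolation=cv2.INTER_CUBIC)[:580]
H=max(A.shape[0],B.shape[0]); 
s,_,_=load('side'); C=cv2.resize(s[185:245,315:415],None,fx=3.4,fy=3.4,interpolation=cv2.INTER_CUBIC)
A=cv2.resize(A,(340,227)); 
L=np.zeros((B.shape[0],340,3),np.uint8); L[:227]=A; L[240:240+C.shape[0]]=C
cv2.imwrite('pics/crop1.png',np.hstack([L,B]))
```

```text
(no output)
```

View pics/crop1.png

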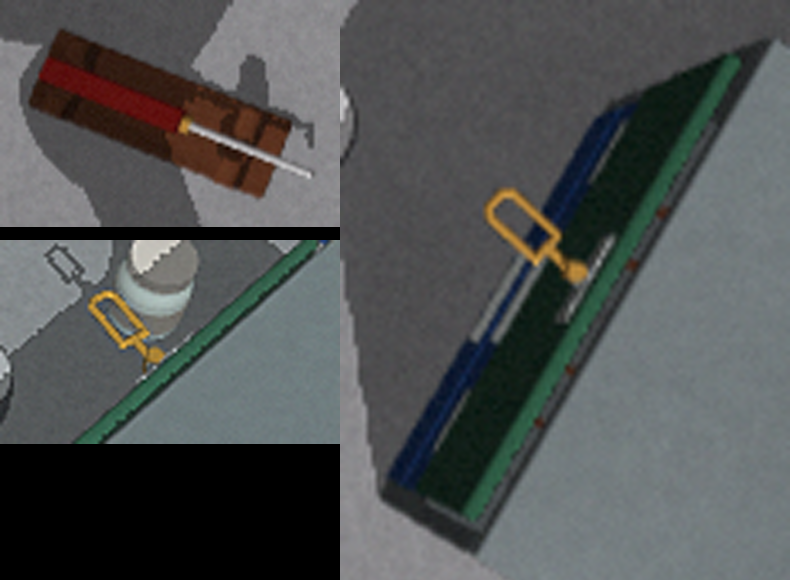

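```bash
cat >> h.py <<'E'
def ray(n,u,v,z):
    a=px2w(n,[(u,v)],100.)[0]; im,d,p=load(n); c=-p['R'].T@p['t']; k=(z-c[2])/(a-c)[2]; return c+k*(a-c)
E
python3 - <<'E'
from h import *
np.set_printoptions(suppress=True,precision=1)
S=340/105
def a(x,y): return 115+x/S,180+y/S
def b(x,y): return 320+(x-340)/4.5,160+y/4.5
for nm,(u,v),z in [('hback',a(43,72),61),('hfront',a(185,124),61),('hmid',a(114,98),61),('rodtip',a(309,175),51.5),('rodstart',a(190,126),51.5),('restc1',a(62,30),0),
  ('pivot',b(575,271),283),('loopc',b(522,226),283),('loopfar',b(500,196),283),('loopnear',b(545,252),283),
  ('lockA',b(775,40),310),('lockB',b(475,550),310),('hatA',b(735,58),298),('hatB',b(468,515),298),('jar',(309.5,187),85),('white',(356,138),85),('bottle',(136,135),190)]:
    print(nm,np.round((u,v),1),ray('top',u,v,z),'depth:',px2w('top',[(u,v)])[0])
# top locker corners
for u,v in[(485,208),(421,324)]: print(ray('top',u,v,310))
im,d,p=load('top')
hs=cv2.cvtColor(im,cv2.COLOR_BGR2HSV)
# brass mask
m=(hs[...,0]>12)&(hs[...,0]<28)&(hs[...,1]>130)&(hs[...,2]>90)
m[:, :340]=0; m[:160]=0;m[:,400:]=0
vs,us=np.nonzero(m); print(len(us)); P=px2w('top',list(zip(us,vs))); print(P[P[:,2]>200][::6])
# handle red
m=(im[...,2]>60)&(im[...,1]<30)&(im[...,0]<40); m[:190]=0;m[:,:110]=0;m[:,220:]=0;m[250:]=0
vs,us=np.nonzero(m);P=np.array([ray('top',u,v,61) for u,v in zip(us,vs)]); P2=px2w('top',list(zip(us,vs)))
print(len(us),P.mean(0),np.median(P2,0)); w=np.linalg.eigh(np.cov(P[:,:2].T))[1][:,1]; print('axis',w, np.degrees(np.arctan2(w[1],w[0])), np.ptp((P[:,:2])@w))
E
```

```text
hback [128.3 202.2] [529.4 364.   61. ] depth: [529.4 364.1  60.8]
hfront [172.1 218.3] [486.5 238.9  61. ] depth: [486.6 239.8  56.4]
hmid [150.2 210.3] [507.9 301.3  61. ] depth: [508.  301.6  59.8]
rodtip [210.4 234. ] [444.4 131.5  51.5] depth: [444.5 131.   55.7]
rodstart [173.7 218.9] [485.  236.4  51.5] depth: [485.1 237.3  46.4]
restc1 [134.1 189.3] [571.4 366.2   0. ] depth: [571.  364.7   5.3]
pivot [372.2 220.2] [ 485.8 -263.1  283. ] depth: [ 485.6 -261.6  289. ]
loopc [360.4 210.2] [ 508.2 -236.3  283. ] depth: [ 520.9 -299.8    2. ]
loopfar [355.6 203.6] [ 523.3 -225.2  283. ] depth: [ 540.2 -285.7    1.7]
loopnear [365.6 216. ] [ 495.1 -248.   283. ] depth: [ 495.1 -247.7  284.2]
lockA [416.7 168.9] [ 601.9 -356.   310. ] depth: [ 601.9 -356.1  309.6]
lockB [350.  282.2] [ 347.9 -207.1  310. ] depth: [ 347.8 -207.2  309.5]
hatA [407.8 172.9] [ 594.1 -340.   298. ] depth: [ 593.9 -339.6  299.4]
hatB [348.4 274.4] [ 363.6 -206.1  298. ] depth: [ 363.6 -206.   298.5]
jar [309.5 187. ] [ 578.6 -141.6   85. ] depth: [ 582.2 -145.8   47.6]
white [356 138] [ 717. -269.   85.] depth: [ 717.  -269.    85.2]
bottle [136 135] [694.4 313.  190. ] depth: [694.1 312.6 191.5]
[ 516.7 -506.1  310. ]
[ 260.9 -361.6  310. ]
116
[[ 527.  -224.5  280.1]
 [ 524.6 -226.1  283.2]
 [ 522.3 -224.1  282.2]
 [ 520.3 -235.8  280.7]
 [ 518.1 -242.6  281. ]
 [ 513.1 -217.6  280.5]
 [ 510.8 -219.9  280.5]
 [ 508.4 -221.4  284. ]
 [ 506.  -223.1  286.7]
 [ 503.9 -226.3  282.5]
 [ 501.7 -232.5  285.2]
 [ 499.6 -246.3  284.9]
 [ 497.4 -246.6  283.5]
 [ 495.  -243.8  285.4]
 [ 492.7 -241.8  284.6]
 [ 490.6 -253.3  284. ]
 [ 488.3 -254.6  287.8]
 [ 486.1 -256.7  288.7]
 [ 483.8 -258.5  290.6]]
360 [511.7 304.9  61. ] [511.6 304.7  59.9]
axis [0.4 0.9] 69.30029974458202 130.83378388775492
```

Crop confirmed: the leftmost rest, at (165,214), carries the red pole. Its handle back is at (128,202) and the rod tip at (210,234). The brass eye's pivot is at (372,220) and its loop middle at (360,210). Next I'll refine the hatch pose and check the rest floor.

Run:
```python
from h import *
np.set_printoptions(suppress=True,precision=3)
im,d,p=load('top')
vs,us=np.mgrid[165:290,325:425]; us=us.ravel();vs=vs.ravel()
P=px2w('top',list(zip(us,vs))); C=im[vs,us].astype(int)
n=np.array([.506,.8626,0]); t=np.array([.8626,-.506,0]); o=np.array([485.7,-262.5,0])
q=np.c_[(P-o)@n,(P-o)@t,P[:,2]]
green=(C[:,1]>C[:,2]+8)&(C[:,1]>C[:,0])&(q[:,2]>150)&(abs(q[:,1])<140)
top=green&(q[:,2]>293); face=green&(q[:,2]<285)
for nm,m in(('top',top),('face',face)):
    A=q[m]; print(nm,m.sum(),np.median(A,0),A.min(0),A.max(0))
    k=np.polyfit(A[:,1],A[:,0],1); print(' yaw slope',k)
A=q[face]; M=np.c_[A[:,1],A[:,2]-283,np.ones(len(A))]; s=np.linalg.lstsq(M,A[:,0],rcond=None)[0]; res=A[:,0]-M@s; g=abs(res)<4; s=np.linalg.lstsq(M[g],A[g,0],rcond=None)[0]; print('plane out = ',s,res.std())
lk=(q[:,2]>306)&(q[:,2]<314); A=q[lk]; 
for b in range(-140,141,40):
    B=A[abs(A[:,1]-b)<6]; print(b,B[:,0].max() if len(B) else None)
# rest base heights of a free rest
for u,v in[(261,263),(255,262),(227,133),(180,222),(160,220),(150,218),(170,208)]: print((u,v),px2w('top',[(u,v)])[0])
```

```text
top 638 [-11.109  -8.107 299.435] [-155.569 -135.46   293.002] [ -4.803 139.948 314.995]
 yaw slope [  0.048 -17.404]
face 991 [ -8.042 -12.042 222.736] [ -19.993 -135.523  151.542] [ -5.491 137.381 284.925]
 yaw slope [ 0.007 -8.063]
plane out =  [ 0.007  0.02  -6.81 ] 0.6464638077361032
-140 -20.769454775201517
-100 -20.64864830518627
-60 -20.347389944872354
-20 -19.954516311466456
20 -19.74923838767421
60 -19.521330673850887
100 -18.849461520093723
140 -18.90202146999579
(261, 263) [363.509 -12.122  11.559]
(255, 262) [365.763   5.231   7.901]
(227, 133) [741.091  94.247  13.856]
(180, 222) [476.704 218.829  48.082]
(160, 220) [481.941 284.253   9.717]
(150, 218) [487.27  314.018   8.47 ]
(170, 208) [517.591 256.899   6.082]
```

Emit:
jog_arm([
  [0.445,0.11,-0.1025],
  [0.445,0.11,-0.1025],
  [0.445,0.11,-0.1025],
  [0.445,0.11,-0.1025],
  [0.445,0.11,-0.1025],
  [0.445,0.11,-0.1025],
  [0.445,0.11,-0.1025],
  [0.445,0.11,-0.1025],
  [0.445,0.11,-0.1025],
  [0.445,0.11,-0.1025],
], fingers=[1,1,1,1,1,1,1,1,1,1], spin=[0.489,0.489,0.489,0.489,0.489,0.489,0.489,0.489,0.489,0.489])

```text
t: 1.15
ee_pos: [499.8, 270.4, 142.3]
ee_rot: [-1.034, 1.451, -1.45]
ft_force: [-0.5, -0.7, -0.7]
finger_gap: 85.5
```

Run:
```python
from h import *
o=obs(); im,d,p=grab('wrist'); cv2.imwrite('pics/w1.png',im)
m=(im[...,2]>60)&(im[...,1]<35)&(im[...,0]<45)
m=cv2.morphologyEx(m.astype(np.uint8),cv2.MORPH_OPEN,np.ones((5,5)))
vs,us=np.nonzero(m); P=px2w('wrist',list(zip(us,vs))); g=abs(P[:,2]-61)<5; P=P[g]; print(len(P),P.mean(0),np.median(P[:,2]))
w=np.linalg.eigh(np.cov(P[:,:2].T))[1][:,1]; w=w*np.sign(-w[1]); c=np.median(P[:,:2],0); s=(P[:,:2]-c)@w; x=(P[:,:2]-c)@[-w[1],w[0]]; print(w,np.degrees(np.arctan2(w[1],w[0])),'ends',c+w*s.min(),c+w*s.max(),np.ptp(s),'w',np.ptp(x), c+np.array([-w[1],w[0]])*(x.min()+x.max())/2)
```

```text
t 1.15 pos [499.8 270.4 142.3] rot [-1.034  1.451 -1.45 ] F [-0.5 -0.7 -0.7] gap 85.52992593964746
1583 [520.67351667 330.05488862  59.56088549] 59.62948582371397
[-0.53852699 -0.84260826] -122.58342104893957 ends [536.04305579 354.76325695] [501.27363918 300.36116013] 64.56392545862381 w 24.94710985620054 [521.34792151 330.48285868]
```

View pics/w1.png

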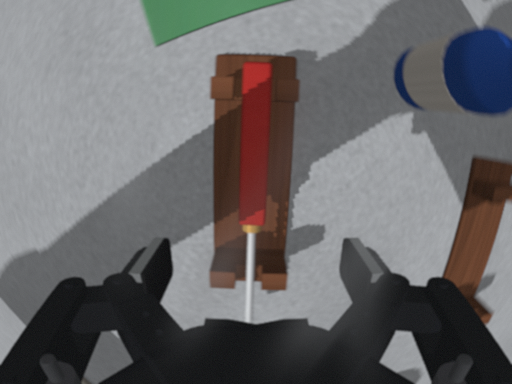

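Wrist view: the handle's centre line runs from (257,63) at the back end to (252,224) at the front end, and the bottle is at (470,70), well clear.

Run:
```python
from h import *
np.set_printoptions(suppress=True,precision=2)
a=ray('wrist',257.5,63.5,61);b=ray('wrist',252,224,61); e=ray('wrist',250,232,51.5); f=ray('wrist',249,318,51.5)
l=ray('wrist',238,222,61);rr=ray('wrist',266,224,61)
w=(b-a)/np.linalg.norm(b-a); print(a,b,np.linalg.norm(b-a),np.degrees(np.arctan2(w[1],w[0])),'rod',e,f,'width',l,rr,np.linalg.norm(l-rr))
print('grip', (a+100*w+b-30*w)/2)
w2=(f-a)[:2]; print(np.degrees(np.arctan2(w2[1],w2[0])))
o=obs(); R=Ro.from_rotvec(o['ee_rot']).as_matrix(); print(R)
g=(a+100*w+b-30*w)/2; print(R.T@(np.array([g[0],g[1],31])-o['ee_pos'])/800)
```

```text
[536.   367.18  61.  ] [491.11 250.32  61.  ] 125.18656343936286 -111.01208754835203 rod [485.66 240.26  51.5 ] [452.9  150.95  51.5 ] width [480.99 255.62  61.  ] [501.8  246.62  61.  ] 22.669450541168107
grip [501.   276.07  61.  ]
-111.02108866999231
t 1.2 pos [499.5 270.8 142.6] rot [-1.03  1.46 -1.46] F [-0.5  0.1  0.2] gap 84.9337859327158
[[-0.33 -0.    0.94]
 [-0.94 -0.   -0.33]
 [ 0.   -1.   -0.  ]]
[-0.01  0.14 -0.  ]
```

Emit:
jog_arm([
  [-0.003,0.04,0],
  [-0.003,0.08,0],
  [-0.003,0.11,0],
  [-0.003,0.125,0],
  [-0.003,0.135,0],
  [-0.003,0.14,0],
  [-0.003,0.14,0],
  [-0.003,0.14,0],
  [-0.003,0.14,0],
  [-0.003,0.14,0],
], fingers=[1,1,1,1,1,1,1,1,1,1], spin=[0.002,0.002,0.002,0.002,0.002,0.002,0.002,0.002,0.002,0.002])

```text
t: 2.2
ee_pos: [500.4, 274.0, 32.0]
ee_rot: [-1.033, 1.448, -1.449]
ft_force: [-0.2, -0.3, 0.1]
finger_gap: 85.2
```

Emit:
jog_arm([
  [0,0,0],
  [0,0,0],
  [0,0,0],
  [0,0,0],
  [0,0,0],
  [0,0,0],
  [0,0,0],
  [0,0,0],
  [0,0,0],
  [0,0,0],
], fingers=[0,-0.3,-0.5,-0.7,-0.8,-1,-1,-1,-1,-1], spin=[0,0,0,0,0,0,0,0,0,0], grip_force=80)

```text
t: 3.2
ee_pos: [500.3, 273.9, 31.5]
ee_rot: [-1.033, 1.449, -1.449]
ft_force: [0.3, 0.3, 4.4]
finger_gap: 20.8
```

Emit:
jog_arm([
  [0,-0.005,0],
  [0,-0.015,0],
  [0,-0.03,0],
  [0,-0.05,0],
  [0,-0.08,0],
  [0,-0.12,0],
  [0,-0.16,0],
  [0,-0.2,0],
  [0,-0.24,0],
  [0,-0.28,0],
], fingers=[-1,-1,-1,-1,-1,-1,-1,-1,-1,-1], spin=[0,0,0,0,0,0,0,0,0,0])

```text
t: 4.2
ee_pos: [499.6, 273.7, 257.7]
ee_rot: [-1.033, 1.449, -1.449]
ft_force: [1.2, 0.3, -1.3]
finger_gap: 21.0
```

Run:
```python
from h import *
np.set_printoptions(suppress=True,precision=4)
o=obs(); R=Ro.from_rotvec(o['ee_rot']).as_matrix(); print(R)
n=np.array([.5,.866,0]);t=np.array([.866,-.5,0])
# brass fit from top view: loop in plane z~283
im,d,p=load('top'); hs=cv2.cvtColor(im,cv2.COLOR_BGR2HSV)
m=(hs[...,0]>10)&(hs[...,0]<30)&(hs[...,1]>110)&(hs[...,2]>80); m[:,:340]=0;m[:160]=0;m[:,385:]=0;m[235:]=0
vs,us=np.nonzero(m); W=im[vs,us].max(1).astype(float)
P=np.array([ray('top',u,v,284) for u,v in zip(us,vs)])[:,:2]
from scipy.optimize import minimize
def segs(x):
    piv=x[:2];a=x[2];e=np.array([np.cos(a),np.sin(a)]);q=np.array([-e[1],e[0]])
    L=lambda r,l:piv+r*e+l*q
    c=[L(18.5,8.5),L(53.5,8.5),L(53.5,-8.5),L(18.5,-8.5)]
    return [(c[i],c[(i+1)%4]) for i in range(4)]+[(piv,L(18.5,0))]
def dist(P,s):
    D=[]
    for a,b in s:
        ab=b-a;k=np.clip(((P-a)@ab)/(ab@ab),0,1); D.append(np.linalg.norm(P-a-k[:,None]*ab,axis=1))
    return np.min(D,0)
def cost(x):
    s=segs(x); c=np.minimum(dist(P,s),6)**2
    S=np.vstack([a+(b-a)*k for a,b in s for k in np.linspace(0,1,15)])
    r=np.min(np.linalg.norm(S[:,None]-P[None],axis=2),1)
    return c.mean()+np.mean(np.minimum(r,6)**2)
best=min((minimize(cost,[485.7+i,-262.5+j,a],method='Nelder-Mead') for i in(-2,2) for j in(-2,2) for a in(.7,.85,1.)),key=lambda z:z.fun)
x=best.x; print(best.fun,x,np.degrees(x[2]),'swivel',np.degrees(x[2])-60); e=np.array([np.cos(x[2]),np.sin(x[2])]); print('mid',x[:2]+36*e,'far',x[:2]+53.5*e)
```

```text
t 4.2 pos [499.6 273.7 257.7] rot [-1.033  1.449 -1.449] F [ 1.2  0.3 -1.3] gap 21.012020686890338
[[-0.3252  0.0007  0.9457]
 [-0.9457  0.0004 -0.3252]
 [-0.0006 -1.      0.0005]]
4.63243214983581 [ 486.0387 -262.3105    0.8522] 48.8271368060335 swivel -11.1728631939665
mid [ 509.7387 -235.2123] far [ 521.2595 -222.0396]
```

Emit:
jog_arm([
  [0.03,-0.04,0.02],
  [0.07,-0.07,0.045],
  [0.12,-0.0935,0.075],
  [0.17,-0.0935,0.107],
  [0.22,-0.0935,0.138],
  [0.27,-0.0935,0.168],
  [0.32,-0.0935,0.198],
  [0.365,-0.0935,0.225],
  [0.4,-0.0935,0.246],
  [0.414,-0.0935,0.254],
], fingers=[-1,-1,-1,-1,-1,-1,-1,-1,-1,-1], spin=[0.01,0.02,0.03,0.04,0.05,0.061,0.061,0.061,0.061,0.061])

```text
t: 5.2
ee_pos: [584.3, -108.5, 330.5]
ee_rot: [-0.913, 1.585, -1.586]
ft_force: [0.8, 0.7, -0.2]
finger_gap: 21.2
```

Emit:
jog_arm([
  [0,0,0],
  [0,0,0],
  [0,0,0],
  [0,0,0],
  [0,0.005,0],
  [0,0.01,0],
  [0,0.015,0],
  [0,0.0175,0],
  [0,0.0175,0],
  [0,0.0175,0],
], fingers=[-1,-1,-1,-1,-1,-1,-1,-1,-1,-1], spin=[0,0,0,0,0,0,0,0,0,0])

```text
t: 6.2
ee_pos: [584.5, -105.5, 316.1]
ee_rot: [-0.915, 1.583, -1.583]
ft_force: [-0.1, 0.6, -0.1]
finger_gap: 20.8
```

Run:
```python
from h import *
o=obs(); R=Ro.from_rotvec(o['ee_rot']).as_matrix(); print(np.round(R,4))
im,d,p=grab('top'); s,_,_=grab('side')
B=cv2.resize(im[170:240,325:395],None,fx=8,fy=8,interpolation=cv2.INTER_CUBIC)
C=cv2.resize(s[175:235,320:380],(230,230),interpolation=cv2.INTER_CUBIC)
L=np.zeros((560,230,3),np.uint8); L[:230]=C; cv2.imwrite('pics/eye1.png',np.hstack([B,L]))
```

```text
t 6.2 pos [ 584.5 -105.5  316.1] rot [-0.915  1.583 -1.583] F [-0.1  0.6 -0.1] gap 20.764935153448366
[[-4.995e-01 -0.000e+00  8.663e-01]
 [-8.663e-01  1.000e-04 -4.995e-01]
 [-1.000e-04 -1.000e+00 -1.000e-04]]
```

View pics/eye1.png

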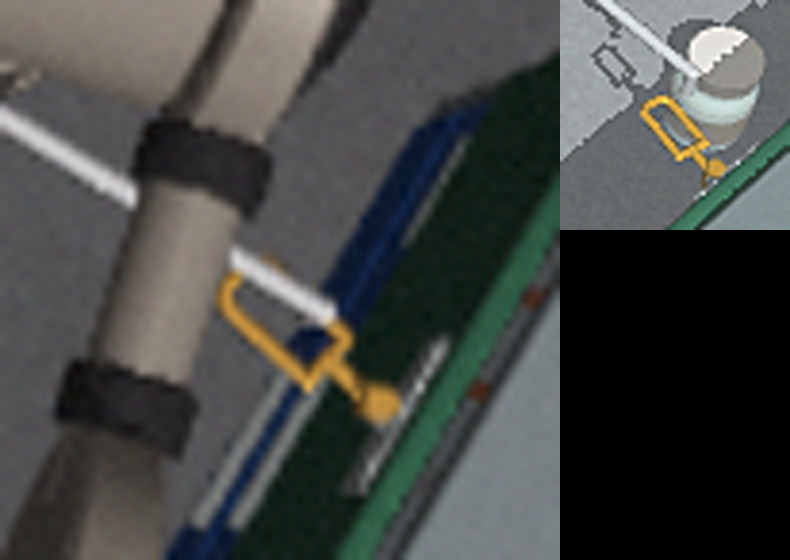

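Run:
```python
from h import *
np.set_printoptions(suppress=True,precision=1)
c=lambda x,y:(325+x/8-.44,170+y/8-.44)
e=ray('top',*c(335,310),336); q=ray('top',*c(232,255),336); w=ray('top',*c(10,115),336)
print('rod end',e,q,w,np.degrees(np.arctan2(*(e-w)[1::-1])))
print('prong axis', e[:2]-3.5*(e-w)[:2]/np.linalg.norm((e-w)[:2]))
for nm,x,y in[('piv',380,403),('nearmid',330,358),('nearR',345,335),('nearL',310,382),('farL',228,292),('leftside',268,340)]:
    print(nm,ray('top',*c(x,y),284))
# side view crop: 60px->230
sc=230/60; c2=lambda x,y:(320+x/sc-.37,175+y/sc-.37)
for nm,x,y,z in[('rodend',135,72,332),('piv',153,168,284),('farc',100,107,284),('A',88,112,284),('nearc',137,150,284)]:
    u=c2(x-560+560,y); print('side',nm,ray('side',*u,z))
for nm,x,y,z in[('rodend',698-560,73,332),('piv',713-560,168,284),('farmid',658-560,107,284),('nearmid',690-560,147,284)]:
    print('side',nm,ray('side',*c2(x,y),z))
```

```text
rod end [ 510.1 -237.3  336. ] [ 524.6 -209.4  336. ] [ 561.9 -149.   336. ] -120.37426693556638
prong axis [ 511.9 -234.3]
piv [ 486.4 -262.5  284. ]
nearmid [ 499.  -248.3  284. ]
nearR [ 505.6 -252.6  284. ]
nearL [ 492.  -242.6  284. ]
farL [ 517.4 -219.3  284. ]
leftside [ 503.8 -230.7  284. ]
side rodend [ 510.9 -233.8  332. ]
side piv [ 488.7 -257.9  284. ]
side farc [ 518.  -223.8  284. ]
side A [ 512.7 -218.2  284. ]
side nearc [ 497.1 -247.9  284. ]
side rodend [ 510.7 -235.4  332. ]
side piv [ 488.7 -257.9  284. ]
side farmid [ 517.7 -222.7  284. ]
side nearmid [ 497.8 -244.   284. ]
```

Top view crop: the rod end is at (335,310) and still about 48 mm above the eye. The pivot is at (380,403) and the loop's near bar around (330,358). Corrected for height, the prong is within about 3 mm of the loop's middle and 1–2 mm to one side, so I'll shift slightly and descend in stages.

Emit:
jog_arm([
  [0.001,0,-0.0015],
  [0.002,0,-0.0025],
  [0.002,0.005,-0.0025],
  [0.002,0.01,-0.0025],
  [0.002,0.015,-0.0025],
  [0.002,0.02,-0.0025],
  [0.002,0.024,-0.0025],
  [0.002,0.028,-0.0025],
  [0.002,0.03,-0.0025],
  [0.002,0.03,-0.0025],
], fingers=[-1,-1,-1,-1,-1,-1,-1,-1,-1,-1], spin=[0,0,0,0,0,0,0,0,0,0])

```text
t: 7.3
ee_pos: [581.8, -105.8, 291.8]
ee_rot: [-0.915, 1.583, -1.583]
ft_force: [-0.2, -0.1, -0.7]
finger_gap: 21.0
```

Emit:
jog_arm([
  [0,0.001,0],
  [0,0.002,0],
  [0,0.003,0],
  [0,0.004,0],
  [0,0.005,0],
  [0,0.006,0],
  [0,0.007,0],
  [0,0.008,0],
  [0,0.009,0],
  [0,0.009,0],
], fingers=[-1,-1,-1,-1,-1,-1,-1,-1,-1,-1], spin=[0,0,0,0,0,0,0,0,0,0])

```text
t: 8.3
ee_pos: [581.9, -105.9, 284.7]
ee_rot: [-0.915, 1.583, -1.583]
ft_force: [-0.1, 0.2, -0.5]
finger_gap: 21.0
```

Run:
```python
from h import *
np.set_printoptions(suppress=True,precision=1)
obs(); im,d,p=grab('top'); s,_,_=grab('side')
B=cv2.resize(im[185:235,335:385],None,fx=8,fy=8,interpolation=cv2.INTER_CUBIC)
C=cv2.resize(s[180:230,325:375],None,fx=7.5,fy=8,interpolation=cv2.INTER_CUBIC); cv2.imwrite('pics/eye2.png',np.hstack([B,C]))
```

```text
t 8.3 pos [ 581.9 -105.9  284.7] rot [-0.9  1.6 -1.6] F [-0.1  0.2 -0.5] gap 21.003194164558792
```

View pics/eye2.png

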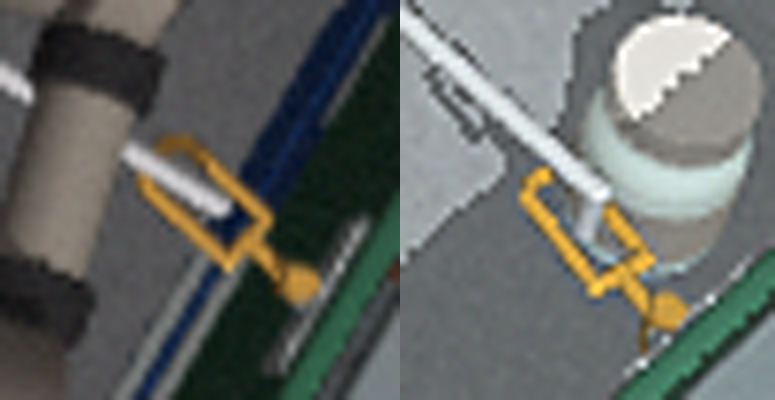

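Top crop: the rod end at (225,205) sits centred between the loop's sides, whose midline runs (167,160)–(250,240). In the side crop the prong also shows inside the loop. There's no contact force yet, so I'll continue down.

Emit:
jog_arm([
  [0,0.001,0],
  [0,0.002,0],
  [0,0.003,0],
  [0,0.004,0],
  [0,0.005,0],
  [0,0.006,0],
  [0,0.006,0],
  [0,0.006,0],
  [0,0.006,0],
  [0,0.006,0],
], fingers=[-1,-1,-1,-1,-1,-1,-1,-1,-1,-1], spin=[0,0,0,0,0,0,0,0,0,0])

```text
t: 9.4
ee_pos: [581.9, -105.9, 280.2]
ee_rot: [-0.914, 1.583, -1.583]
ft_force: [0.1, 0.4, 0.3]
finger_gap: 21.0
```

Emit:
jog_arm([
  [0,0.001,0],
  [0,0.002,0],
  [0,0.003,0],
  [0,0.004,0],
  [0,0.005,0],
  [0,0.006,0],
  [0,0.006,0],
  [0,0.006,0],
  [0,0.006,0],
  [0,0.006,0],
], fingers=[-1,-1,-1,-1,-1,-1,-1,-1,-1,-1], spin=[0,0,0,0,0,0,0,0,0,0])

```text
t: 10.4
ee_pos: [581.9, -105.9, 275.4]
ee_rot: [-0.915, 1.583, -1.583]
ft_force: [0.0, -0.9, -1.8]
finger_gap: 20.6
```

Emit:
jog_arm([
  [-0.001,0,0.0002],
  [-0.002,0,0.0004],
  [-0.003,0,0.0006],
  [-0.004,0,0.0008],
  [-0.005,0,0.001],
  [-0.006,0,0.0012],
  [-0.007,0,0.0014],
  [-0.008,0,0.0016],
  [-0.009,0,0.0018],
  [-0.01,0,0.002],
], fingers=[-1,-1,-1,-1,-1,-1,-1,-1,-1,-1], spin=[0,0,0,0,0,0,0,0,0,0], grip_force=110)

```text
t: 11.4
ee_pos: [587.3, -99.7, 275.3]
ee_rot: [-0.915, 1.583, -1.583]
ft_force: [-0.6, 0.6, -1.2]
finger_gap: 20.4
```

Emit:
jog_arm([
  [-0.001,0,0],
  [-0.002,0,0],
  [-0.003,0,0],
  [-0.004,0,0],
  [-0.005,0,0],
  [-0.005,0,0],
  [-0.005,0,0],
  [-0.005,0,0],
  [-0.005,0,0],
  [-0.005,0,0],
], fingers=[-1,-1,-1,-1,-1,-1,-1,-1,-1,-1], spin=[0,0,0,0,0,0,0,0,0,0])

```text
t: 12.4
ee_pos: [589.3, -96.3, 275.3]
ee_rot: [-0.915, 1.583, -1.583]
ft_force: [0.1, -1.1, -0.8]
finger_gap: 20.2
```

Run:
```python
from h import *
np.set_printoptions(suppress=True,precision=4)
o=obs(); print(np.array(o['ft_force'])@[.5,.866,0])
r0,u0=65.5,135
th=np.arange(0,1.36,.05); out=r0*np.cos(th)+u0*np.sin(th); z=u0*np.cos(th)-r0*np.sin(th)
# units of 0.8 m: tool x = -(outward), y=down ; relative to theta=0
for t,a,b in zip(th,-(out-r0)/800,(u0-z)/800): print(round(t,2),round(a,4),round(b,4))
```

```text
t 12.4 pos [589.3 -96.3 275.3] rot [-0.915  1.583 -1.583] F [ 0.1 -1.1 -0.8] gap 20.19273307794519
-0.8808737889218275
0.0 -0.0 0.0
0.05 -0.0083 0.0043
0.1 -0.0164 0.009
0.15 -0.0243 0.0141
0.2 -0.0319 0.0196
0.25 -0.0392 0.0255
0.3 -0.0462 0.0317
0.35 -0.0529 0.0383
0.4 -0.0593 0.0452
0.45 -0.0652 0.0524
0.5 -0.0709 0.0599
0.55 -0.0761 0.0677
0.6 -0.081 0.0757
0.65 -0.0854 0.084
0.7 -0.0895 0.0924
0.75 -0.0931 0.1011
0.8 -0.0962 0.1099
0.85 -0.0989 0.1189
0.9 -0.1012 0.128
0.95 -0.103 0.1372
1.0 -0.1044 0.1465
1.05 -0.1052 0.1558
1.1 -0.1057 0.1652
1.15 -0.1056 0.1746
1.2 -0.1051 0.1839
1.25 -0.1041 0.1932
1.3 -0.1026 0.2025
1.35 -0.1007 0.2117
```

Emit:
jog_arm([
  [-0.0016,0.0007,0],
  [-0.0033,0.0015,0],
  [-0.005,0.0023,0],
  [-0.0066,0.0032,0],
  [-0.0083,0.0042,0],
  [-0.01,0.0052,0],
  [-0.0116,0.0062,0],
  [-0.0132,0.0072,0],
  [-0.0148,0.0081,0],
  [-0.0164,0.009,0],
], fingers=[-1,-1,-1,-1,-1,-1,-1,-1,-1,-1], spin=[0,0,0,0,0,0,0,0,0,0])

```text
t: 13.4
ee_pos: [596.0, -84.8, 268.1]
ee_rot: [-0.915, 1.583, -1.583]
ft_force: [0.8, -1.1, 0.7]
finger_gap: 20.5
```

```bash
cat >> h.py <<'E'
def hatch_angle(save=None):
    im,d,p=grab('top'); vs,us=np.mgrid[120:300,280:425]; us=us.ravel();vs=vs.ravel()
    P=px2w('top',list(zip(us,vs))); C=im[vs,us].astype(int)
    n=np.array([.5,.866,0]); t=np.array([.866,-.5,0]); o=np.array([486.2-7.5,-262.4-13,0])
    q=np.c_[(P-o)@n,(P-o)@t,P[:,2]]
    g=(C[:,1]>C[:,2]+8)&(C[:,1]>C[:,0])&(q[:,2]>140)&(abs(q[:,1])<136)&(q[:,2]<305)
    for lo,hi in((-130,-50),(-50,50),(50,130)):
        A=q[g&(q[:,1]>lo)&(q[:,1]<hi)]; print('green',len(A),'pts; outer',np.round(np.percentile(A[:,0],[2,50,98]),1),'z',np.round(np.percentile(A[:,2],[2,50,98]),1))
    A=q[g]; c=A.mean(0); w=np.linalg.svd(A-c,full_matrices=False)[2][2]; print('plane normal(out,lat,up)',np.round(w*np.sign(w[0]),3),'theta',np.arctan2(abs(w[2]),abs(w[0])), 'res',np.std((A-c)@w))
    if save is not None: cv2.imwrite(save,cv2.resize(im[140:300,280:430],(750,600)[:2] and (562,600),interpolation=cv2.INTER_CUBIC))
E
python3 - <<'E'
from h import *
obs(); hatch_angle()
E
```

```text
t 13.4 pos [596.  -84.8 268.1] rot [-0.915  1.583 -1.583] F [ 0.8 -1.1  0.7] gap 20.470236902052406
green 341 pts; outer [ 6.2 15.7 20.9] z [158.6 288.2 301.6]
green 362 pts; outer [-21.5  15.5  21.2] z [144.5 296.1 302.1]
green 333 pts; outer [-3.7 15.7 21.3] z [150.7 289.4 302.4]
plane normal(out,lat,up) [ 0.996  0.001 -0.094] theta 0.09434799168092563 res 4.449910554361778
```

Emit:
jog_arm([
  [-0.0032,0.0021,0],
  [-0.0063,0.0042,0],
  [-0.0094,0.0064,0],
  [-0.0125,0.0087,0],
  [-0.0155,0.0106,0],
  [-0.0185,0.0131,0],
  [-0.0214,0.0155,0],
  [-0.0242,0.0179,0],
  [-0.027,0.0203,0],
  [-0.0298,0.0227,0],
], fingers=[-1,-1,-1,-1,-1,-1,-1,-1,-1,-1], spin=[0,0,0,0,0,0,0,0,0,0])

```text
t: 14.45
ee_pos: [607.8, -64.1, 249.7]
ee_rot: [-0.915, 1.583, -1.583]
ft_force: [0.6, -2.1, 0.7]
finger_gap: 20.3
```

Run:
```python
from h import *
obs(); hatch_angle()
```

```text
t 14.45 pos [607.8 -64.1 249.7] rot [-0.915  1.583 -1.583] F [ 0.6 -2.1  0.7] gap 20.324770997679295
green 406 pts; outer [-1.5 33.5 49.9] z [159.6 270.  295.9]
green 495 pts; outer [-1.4 34.1 49.9] z [158.6 271.9 295.9]
green 391 pts; outer [-2.  33.8 50. ] z [157.5 270.8 295.8]
plane normal(out,lat,up) [ 0.941 -0.001 -0.337] theta 0.34375696056594157 res 3.9331552426805225
```

Emit:
jog_arm([
  [-0.0027,0.0026,0],
  [-0.0053,0.0053,0],
  [-0.0079,0.0081,0],
  [-0.0105,0.0108,0],
  [-0.0131,0.0135,0],
  [-0.0155,0.0164,0],
  [-0.0178,0.0193,0],
  [-0.0201,0.0222,0],
  [-0.0224,0.0252,0],
  [-0.0247,0.0282,0],
], fingers=[-1,-1,-1,-1,-1,-1,-1,-1,-1,-1], spin=[0,0,0,0,0,0,0,0,0,0])

```text
t: 15.5
ee_pos: [617.7, -47.0, 227.2]
ee_rot: [-0.915, 1.583, -1.583]
ft_force: [0.0, -1.5, -0.0]
finger_gap: 20.0
```

Emit:
jog_arm([
  [-0.0021,0.0031,0],
  [-0.0042,0.0062,0],
  [-0.0062,0.0094,0],
  [-0.0082,0.0126,0],
  [-0.0101,0.0158,0],
  [-0.0119,0.0191,0],
  [-0.0137,0.0224,0],
  [-0.0154,0.0257,0],
  [-0.017,0.0291,0],
  [-0.0186,0.0325,0],
], fingers=[-1,-1,-1,-1,-1,-1,-1,-1,-1,-1], spin=[0,0,0,0,0,0,0,0,0,0])

```text
t: 16.5
ee_pos: [625.1, -34.2, 201.1]
ee_rot: [-0.915, 1.583, -1.583]
ft_force: [-0.6, -2.6, -0.1]
finger_gap: 20.2
```

Run:
```python
from h import *
obs(); hatch_angle('pics/h1.png')
```

```text
t 16.5 pos [625.1 -34.2 201.1] rot [-0.915  1.583 -1.583] F [-0.6 -2.6 -0.1] gap 20.240410894131397
green 1158 pts; outer [  1.5  55.4 100.2] z [156.6 219.9 266.3]
green 1431 pts; outer [  1.8  55.6 100.3] z [157.4 220.4 265.9]
green 1126 pts; outer [  1.4  55.4 100.2] z [157.4 220.1 266. ]
plane normal(out,lat,up) [ 0.752 -0.    -0.659] theta 0.7198214877106981 res 1.7258258251822185
```

View pics/h1.png

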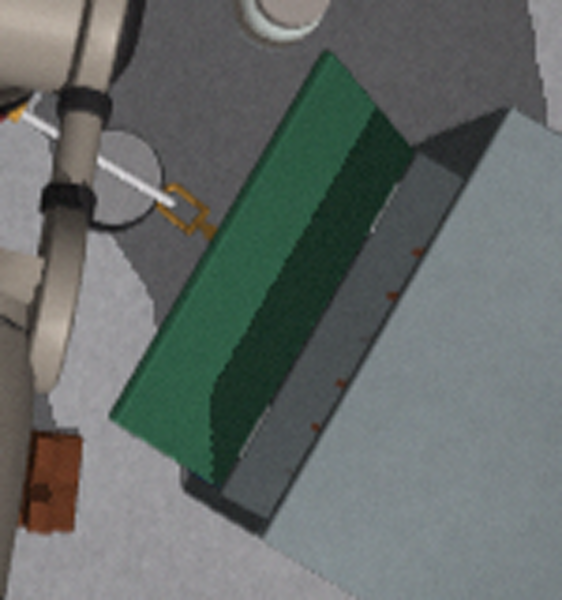

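Top view: the hatch is about 0.7 rad open, and the hook at crop (175,205) is still held in the loop. I'll carry on along the arc.

Emit:
jog_arm([
  [-0.0015,0.0035,0],
  [-0.0029,0.007,0],
  [-0.0043,0.0105,0],
  [-0.0055,0.014,0],
  [-0.0067,0.0175,0],
  [-0.0078,0.0211,0],
  [-0.0089,0.0247,0],
  [-0.0099,0.0283,0],
  [-0.0108,0.0319,0],
  [-0.0117,0.0356,0],
], fingers=[-1,-1,-1,-1,-1,-1,-1,-1,-1,-1], spin=[0,0,0,0,0,0,0,0,0,0])

```text
t: 17.55
ee_pos: [629.7, -26.1, 172.7]
ee_rot: [-0.915, 1.583, -1.583]
ft_force: [-1.1, -2.9, 0.1]
finger_gap: 20.3
```

Emit:
jog_arm([
  [-0.0007,0.0037,0],
  [-0.0014,0.0074,0],
  [-0.002,0.0111,0],
  [-0.0025,0.0148,0],
  [-0.003,0.0185,0],
  [-0.0034,0.0222,0],
  [-0.0037,0.0259,0],
  [-0.004,0.0297,0],
  [-0.0043,0.0334,0],
  [-0.0045,0.0372,0],
], fingers=[-1,-1,-1,-1,-1,-1,-1,-1,-1,-1], spin=[0,0,0,0,0,0,0,0,0,0])

```text
t: 18.55
ee_pos: [631.5, -23.1, 142.9]
ee_rot: [-0.915, 1.583, -1.583]
ft_force: [-0.4, -2.9, 0.9]
finger_gap: 20.5
```

Run:
```python
from h import *
obs(); hatch_angle('pics/h2.png')
```

```text
t 18.55 pos [631.5 -23.1 142.9] rot [-0.915  1.583 -1.583] F [-0.4 -2.9  0.9] gap 20.502761821618193
green 1642 pts; outer [  4.6  72.8 135.1] z [155.4 189.5 220. ]
green 2012 pts; outer [  5.1  72.7 135.2] z [155.7 189.9 220.1]
green 1594 pts; outer [  4.8  72.  135.1] z [155.3 189.7 220.2]
plane normal(out,lat,up) [ 0.446  0.    -0.895] theta 1.1088498487920457 res 1.9301926636021471
```

Emit:
jog_arm([
  [0,0.002,0],
  [0,0.004,0],
  [0.0001,0.006,0],
  [0.0002,0.008,0],
  [0.0003,0.01,0],
  [0.0004,0.012,0],
  [0.0005,0.014,0],
  [0.0006,0.016,0],
  [0.0008,0.018,0],
  [0.001,0.02,0],
], fingers=[-1,-1,-1,-1,-1,-1,-1,-1,-1,-1], spin=[0,0,0,0,0,0,0,0,0,0])

```text
t: 19.6
ee_pos: [631.2, -23.6, 127.0]
ee_rot: [-0.914, 1.583, -1.583]
ft_force: [-1.0, -2.7, 0.8]
finger_gap: 20.3
```

Emit:
jog_arm([
  [0.0002,0.0015,0],
  [0.0004,0.003,0],
  [0.0006,0.0045,0],
  [0.0008,0.006,0],
  [0.001,0.0075,0],
  [0.0012,0.009,0],
  [0.0014,0.0105,0],
  [0.0016,0.012,0],
  [0.0018,0.0135,0],
  [0.002,0.015,0],
], fingers=[-1,-1,-1,-1,-1,-1,-1,-1,-1,-1], spin=[0,0,0,0,0,0,0,0,0,0])

```text
t: 20.6
ee_pos: [630.5, -24.9, 115.1]
ee_rot: [-0.914, 1.583, -1.583]
ft_force: [1.5, 0.2, 0.6]
finger_gap: 20.4
```

Run:
```python
from h import *
obs(); hatch_angle()
```

```text
t 20.6 pos [630.5 -24.9 115.1] rot [-0.914  1.583 -1.583] F [1.5 0.2 0.6] gap 20.367791820981687
green 1745 pts; outer [  5.4  76.1 143.4] z [154.3 177.  198. ]
green 2139 pts; outer [  6.   76.7 143.4] z [154.5 177.4 198.1]
green 1701 pts; outer [  5.5  76.2 143.5] z [154.5 176.8 197.9]
plane normal(out,lat,up) [ 0.297 -0.    -0.955] theta 1.2692661012089443 res 2.02066780684376
```

Emit:
jog_arm([
  [0,0.0005,0],
  [0,0.001,0],
  [0,0.0015,0],
  [0,0.002,0],
  [0,0.0025,0],
  [0,0.003,0],
  [0,0.0035,0],
  [0,0.004,0],
  [0,0.0045,0],
  [0,0.005,0],
], fingers=[-1,-1,-1,-1,-1,-1,-1,-1,-1,-1], spin=[0,0,0,0,0,0,0,0,0,0])

```text
t: 21.65
ee_pos: [630.2, -25.3, 111.1]
ee_rot: [-0.915, 1.583, -1.583]
ft_force: [1.4, -2.7, 0.6]
finger_gap: 20.5
```

Emit:
jog_arm([
  [0,0.0005,0],
  [0,0.001,0],
  [0,0.0015,0],
  [0,0.002,0],
  [0,0.002,0],
  [0,0.002,0],
  [0,0.002,0],
  [0,0.002,0],
  [0,0.002,0],
  [0,0.002,0],
], fingers=[-1,-1,-1,-1,-1,-1,-1,-1,-1,-1], spin=[0,0,0,0,0,0,0,0,0,0])

```text
t: 22.65
ee_pos: [630.3, -25.2, 109.5]
ee_rot: [-0.915, 1.583, -1.583]
ft_force: [-2.1, -4.4, 2.6]
finger_gap: 20.3
```

Run:
```python
from h import *
obs(); hatch_angle()
```

```text
t 22.65 pos [630.3 -25.2 109.5] rot [-0.915  1.583 -1.583] F [-2.1 -4.4  2.6] gap 20.340966806120452
green 1772 pts; outer [  5.3  76.4 144.9] z [153.8 174.5 193.5]
green 2167 pts; outer [  6.1  77.1 144.8] z [153.9 174.3 193.8]
green 1706 pts; outer [  5.9  76.6 145. ] z [153.8 174.3 193.3]
plane normal(out,lat,up) [ 0.264  0.001 -0.964] theta 1.3034913295652482 res 2.081844886006788
```

Emit:
jog_arm([
  [0.0005,0,0],
  [0.001,0,0],
  [0.0015,0.0005,0],
  [0.002,0.001,0],
  [0.002,0.0015,0],
  [0.002,0.002,0],
  [0.002,0.0025,0],
  [0.002,0.0025,0],
  [0.002,0.0025,0],
  [0.002,0.0025,0],
], fingers=[-1,-1,-1,-1,-1,-1,-1,-1,-1,-1], spin=[0,0,0,0,0,0,0,0,0,0])

```text
t: 23.7
ee_pos: [630.0, -26.1, 108.0]
ee_rot: [-0.913, 1.582, -1.583]
ft_force: [2.4, 2.1, 5.7]
finger_gap: 20.5
```

Run:
```python
from h import *
obs(); hatch_angle()
```

```text
t 23.7 pos [630.  -26.1 108. ] rot [-0.913  1.582 -1.583] F [2.4 2.1 5.7] gap 20.527953080082447
green 1767 pts; outer [  5.2  76.9 144.8] z [153.6 174.  192.9]
green 2157 pts; outer [  6.2  77.2 144.8] z [153.9 174.5 193.6]
green 1714 pts; outer [  5.5  76.6 144.8] z [153.9 174.3 193.1]
plane normal(out,lat,up) [ 0.264 -0.    -0.965] theta 1.303791628442188 res 2.0774270464827276
```

Run:
```python
from h import *
im,d,p=load('top'); s,_,_=grab('side')
B=cv2.resize(im[155:205,300:350],None,fx=7.8,fy=7.8,interpolation=cv2.INTER_CUBIC)
C=cv2.resize(s[180:240,290:350],(390,390),interpolation=cv2.INTER_CUBIC); cv2.imwrite('pics/un1.png',np.hstack([B,C]))
```

```text
(no output)
```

View pics/un1.png

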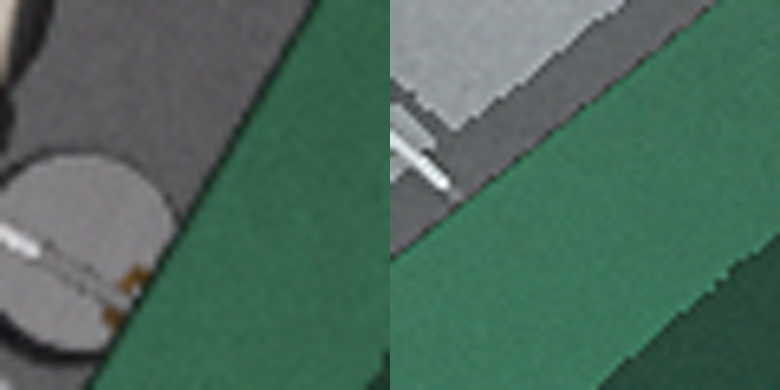

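Run:
```python
from h import *
np.set_printoptions(suppress=True,precision=1)
n=np.array([.5,.866,0]);t=np.array([.866,-.5,0]);h=np.array([478.7,-275.4,148])
c=lambda x,y:(300+x/7.8-.44,155+y/7.8-.44)
for nm,x,y,z in[('cornerA',137,276,122),('cornerB',112,318,122),('rodA',20,240,126),('rodB',127,297,126)]:
    P=ray('top',*c(x,y),z)-h; print(nm,P@n,P@t,P[2])
P=np.array([486.04,-262.3,283])-h; print('pivot lat',P@t)
P=np.array([630,-26.1,126])-150*n-h; print('prong by tcp',P@n,P@t)
```

```text
cornerA 146.27835628478334 18.098449855575254 -26.0
cornerB 146.30488681198742 1.3073742135685364 -26.0
rodA 186.90008774133466 7.684618945714433 -22.0
rodB 145.8321215501168 9.597043363674459 -22.0
pivot lat -0.19355999999995532
prong by tcp 141.5504 6.375800000000027
```

Top crop: the loop's lower bar spans (137,276)–(112,318), with the rod centred between the ends at (127,297). The swivel is still about 10°. I'll raise the pole along the loop's slanted axis to mid-opening.

Emit:
jog_arm([
  [0,-0.002,0],
  [0,-0.0045,-0.0005],
  [0,-0.007,-0.001],
  [0,-0.0095,-0.0015],
  [0,-0.012,-0.002],
  [0,-0.0145,-0.0025],
  [0,-0.017,-0.003],
  [0,-0.02,-0.0035],
  [0,-0.0225,-0.004],
  [0,-0.0235,-0.0042],
], fingers=[-1,-1,-1,-1,-1,-1,-1,-1,-1,-1], spin=[0,0,0,0,0,0,0,0,0,0])

```text
t: 24.8
ee_pos: [626.4, -25.1, 126.5]
ee_rot: [-0.915, 1.583, -1.583]
ft_force: [1.2, -3.5, -3.4]
finger_gap: 20.6
```

Run:
```python
from h import *
obs(); hatch_angle(); 
np.set_printoptions(suppress=True,precision=1)
im,d,p=load('top')
B=cv2.resize(im[155:205,290:340],None,fx=9,fy=9,interpolation=cv2.INTER_CUBIC)
cv2.imwrite('pics/un2.png',B)
```

```text
t 24.8 pos [626.4 -25.1 126.5] rot [-0.915  1.583 -1.583] F [ 1.2 -3.5 -3.4] gap 20.57106535959298
green 1770 pts; outer [  5.7  76.6 144.8] z [153.8 174.3 193. ]
green 2159 pts; outer [  6.1  76.6 144.8] z [153.9 174.1 193.4]
green 1712 pts; outer [  5.6  76.7 144.8] z [153.6 174.4 193.5]
plane normal(out,lat,up) [ 0.264 -0.    -0.964] theta 1.3031258255623563 res 2.058860418908494
```

View pics/un2.png

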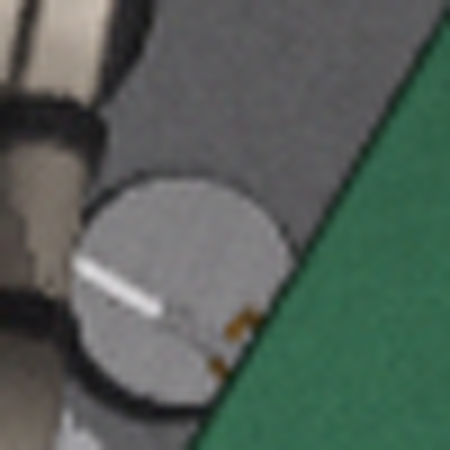

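Emit:
jog_arm([
  [0,0.0007,0.0003],
  [0,0.0014,0.0006],
  [0,0.0021,0.0009],
  [0,0.0028,0.0012],
  [0,0.003,0.0012],
  [0,0.003,0.0012],
  [0,0.003,0.0012],
  [0,0.003,0.0012],
  [0,0.003,0.0012],
  [0,0.003,0.0012],
], fingers=[-1,-1,-1,-1,-1,-1,-1,-1,-1,-1], spin=[0,0,0,0,0,0,0,0,0,0])

```text
t: 25.85
ee_pos: [627.5, -25.2, 123.9]
ee_rot: [-0.914, 1.583, -1.583]
ft_force: [1.1, -1.5, -1.2]
finger_gap: 20.5
```

Run:
```python
from h import *
np.set_printoptions(suppress=True,precision=1)
n=np.array([.5,.866,0]);t=np.array([.866,-.5,0]);h=np.array([478.7,-275.4,148])
fs=[]
for i in range(3):
    im,d,p=grab('top'); o=telemetry.get_obs(); fs.append(o['ft_force'])
F=np.mean(fs,0); print(o['ee_pos'],F,'n,t',F@n,F@t)
# rod/handle depth profile (white rod)
vs,us=np.mgrid[140:200,280:330]; us=us.ravel();vs=vs.ravel(); P=px2w('top',list(zip(us,vs)));Q=(P-h)@np.array([n,t,[0,0,1]]).T; Q[:,2]+=148
C=im[vs,us].astype(int); g=(C.min(1)>170)&(Q[:,2]>90); 
for q in Q[g][np.argsort(Q[g][:,0])][::2]: print(q)
s,ds,ps=grab('side')
B=cv2.resize(im[155:205,290:340],None,fx=8,fy=8,interpolation=cv2.INTER_CUBIC)
C=cv2.resize(s[180:230,275:325],(400,400),interpolation=cv2.INTER_CUBIC); cv2.imwrite('pics/un3.png',np.hstack([B,C]))
vs,us=np.mgrid[180:230,275:330]; us=us.ravel();vs=vs.ravel(); P=px2w('side',list(zip(us,vs)));Q=(P-h)@np.array([n,t,[0,0,1]]).T; Q[:,2]+=148
C=s[vs,us].astype(int); g=(C.min(1)>185)&(Q[:,2]>90)&(Q[:,2]<180); print('side')
for q in Q[g][np.argsort(Q[g][:,0])][::2]: print(q)
```

```text
[627.4 -25.2 123.9] [ 0.5 -1.3  0.1] n,t -0.8160925133423708 1.0939574200906264
[171.7   3.5 144.4]
[173.7   2.7 140. ]
[177.4   3.3 142.7]
[179.8   1.4 146.6]
[183.4   2.5 145.4]
[186.9   3.6 144.2]
[189.1   2.3 143.6]
[192.7   3.  145.1]
[195.    1.7 145.3]
[230.    6.1 478.7]
[231.    7.5 480. ]
[232.6   3.9 143.1]
[234.9   2.7 142. ]
[238.5   3.5 142.9]
[240.7   2.3 141.9]
[244.3   3.2 142.3]
[247.9   4.1 142.7]
[250.2   2.6 143.7]
side
[174.9  -1.1 141.9]
[176.6   0.3 143.2]
[178.3  -1.5 142.9]
[182.1   2.1 144.2]
[183.8   0.2 144.3]
[186.6  -0.3 141.4]
[189.1  -1.7 144.6]
[191.9   1.2 143.2]
[194.    3.2 143.5]
[197.5  -0.4 143.1]
[201.3  -0.4 143.3]
[205.1  -0.3 143.6]
[208.5  -0.6 144.6]
[212.7  -0.1 144.1]
[217.4   1.  142.5]
[219.   -1.  142.5]
[223.1   2.8 143.5]
[224.5   0.5 144.2]
[226.8   2.7 144.3]
[230.2  -1.2 144.1]
[232.3   0.7 144.7]
[234.9   3.3 144. ]
[238.7  -0.2 143.2]
[241.3  -1.6 146.2]
[247.5   1.  141.7]
[249.    2.3 143.4]
[253.1   2.5 143.5]
```

Emit:
jog_arm([
  [0,-0.001,0],
  [0,-0.002,0],
  [0,-0.003,-0.0002],
  [0,-0.004,-0.0003],
  [0,-0.0045,-0.0004],
  [0,-0.0045,-0.0004],
  [0,-0.0045,-0.0004],
  [0,-0.0045,-0.0004],
  [0,-0.0045,-0.0004],
  [0,-0.0045,-0.0004],
], fingers=[-1,-1,-1,-1,-1,-1,-1,-1,-1,-1], spin=[0,0,0,0,0,0,0,0,0,0])

```text
t: 27.05
ee_pos: [627.2, -25.2, 127.5]
ee_rot: [-0.915, 1.583, -1.583]
ft_force: [0.7, -1.9, -1.9]
finger_gap: 20.4
```

```bash
cat >> h.py <<'E'
def force(k=4):
    n=np.array([.5,.866,0]);t=np.array([.866,-.5,0]); fs=[]
    for i in range(k): optics.grab_frame('wrist'); fs.append(telemetry.get_obs()['ft_force'])
    F=np.mean(fs,0); print('F out %.1f lat %.1f up %.1f'%(F@n,F@t,F[2]), 'std',np.round(np.std(fs,0),1))
E
python3 - <<'E'
from h import *
obs(); force(); hatch_angle()
E
```

```text
t 27.05 pos [627.2 -25.2 127.5] rot [-0.915  1.583 -1.583] F [ 0.7 -1.9 -1.9] gap 20.380674311617433
F out -1.9 lat 1.6 up -1.5 std [0.4 0.4 0.3]
green 1754 pts; outer [  5.6  76.5 144.9] z [153.8 174.2 193.1]
green 2168 pts; outer [  6.   77.2 144.8] z [154.  174.7 193.7]
green 1717 pts; outer [  5.5  76.4 144.8] z [153.9 174.2 193.4]
plane normal(out,lat,up) [ 0.266  0.    -0.964] theta 1.3018331210673937 res 2.082287614918725
```

Lateral clearance for withdrawing is under 1 mm while the eye is swivelled 10°, and I feel a side contact of about 2 N. I'll lower a little and ease the loose eye straight with the rod, gently from the side, then withdraw with full clearance.

Emit:
jog_arm([
  [0,0.003,0.0005],
  [0,0.006,0.0005],
  [0,0.009,0.0005],
  [0,0.012,0.0005],
  [0,0.012,0],
  [0,0.012,-0.001],
  [0,0.012,-0.002],
  [0,0.012,-0.003],
  [0,0.012,-0.004],
  [0,0.012,-0.005],
], fingers=[-1,-1,-1,-1,-1,-1,-1,-1,-1,-1], spin=[0,0,0,0,0,0,0,0,0,0])

```text
t: 28.3
ee_pos: [623.8, -23.0, 118.0]
ee_rot: [-0.914, 1.583, -1.583]
ft_force: [3.6, -0.4, -1.1]
finger_gap: 20.4
```

Emit:
jog_arm([
  [0,0,-0.001],
  [0,0,-0.002],
  [0,0,-0.003],
  [0,0,-0.004],
  [0,0,-0.005],
  [0,0,-0.0055],
  [0,0,-0.006],
  [0,0,-0.006],
  [0,0,-0.006],
  [0,0,-0.006],
], fingers=[-1,-1,-1,-1,-1,-1,-1,-1,-1,-1], spin=[0,0,0,0,0,0,0,0,0,0])

```text
t: 29.3
ee_pos: [619.5, -20.8, 117.9]
ee_rot: [-0.915, 1.583, -1.583]
ft_force: [3.5, -2.7, -0.7]
finger_gap: 20.4
```

Run:
```python
from h import *
obs(); force(2); hatch_angle()
im,d,p=load('top'); cv2.imwrite('pics/un4.png',cv2.resize(im[155:205,290:340],None,fx=11,fy=11,interpolation=cv2.INTER_CUBIC))
```

```text
t 29.3 pos [619.5 -20.8 117.9] rot [-0.915  1.583 -1.583] F [ 3.5 -2.7 -0.7] gap 20.375245520841386
F out 0.8 lat 3.8 up 0.2 std [0.  0.6 0.1]
green 1759 pts; outer [  5.7  76.5 144.9] z [154.  174.3 193.6]
green 2163 pts; outer [  6.1  77.  144.9] z [153.8 174.5 193.3]
green 1708 pts; outer [  5.7  76.5 145. ] z [153.9 174.3 193.2]
plane normal(out,lat,up) [ 0.264  0.    -0.965] theta 1.303729016687991 res 2.0553666086909015
```

View pics/un4.png

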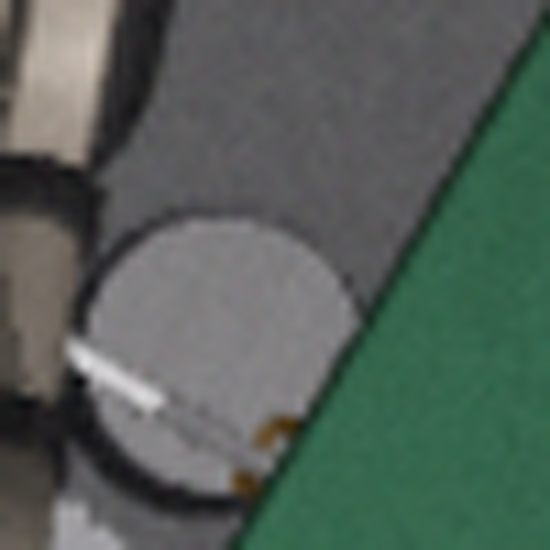

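Run:
```python
from h import *
np.set_printoptions(suppress=True,precision=1)
n=np.array([.5,.866,0]);t=np.array([.866,-.5,0]);h=np.array([478.7,-275.4,148])
c=lambda x,y:(290+x/11-.45,155+y/11-.45)
for nm,x,y,z in[('cornerA',280,426,122),('cornerB',245,485,122),('rodA',75,348,134.5),('rodM',155,402,134.5),('rodB',255,460,134.5)]:
    P=ray('top',*c(x,y),z)-h; print(nm,P@n,P@t,P[2])
P=np.array([619.5,-20.8,117.9])-h; print(P@t)
```

```text
cornerA 146.60428550633853 7.516977730457043 -26.0
cornerB 146.6057823653948 -9.176153808652884 -26.0
rodA 199.03486253988828 -3.209154819258657 -13.5
rodM 175.9989380502474 -4.551929592717173 -13.5
rodB 148.43020233716763 -4.260278239851857 -13.5
-5.367199999999968
```

The eye is now straight: its bar is centred at −0.8 mm lateral, and the hatch is still at 1.30. Next I'll centre the rod and rise to mid-opening, then pull out.

Emit:
jog_arm([
  [0,0,0.0015],
  [0,0,0.003],
  [0,0,0.004],
  [0,-0.002,0.004],
  [0,-0.004,0.004],
  [0,-0.006,0.004],
  [0,-0.008,0.004],
  [0,-0.01,0.004],
  [0,-0.012,0.004],
  [0,-0.0125,0.004],
], fingers=[-1,-1,-1,-1,-1,-1,-1,-1,-1,-1], spin=[0,0,0,0,0,0,0,0,0,0])

```text
t: 30.45
ee_pos: [622.5, -22.3, 128.2]
ee_rot: [-0.914, 1.583, -1.583]
ft_force: [0.3, -1.0, -0.9]
finger_gap: 20.5
```

Run:
```python
from h import *
obs(); force(4)
```

```text
t 30.45 pos [622.5 -22.3 128.2] rot [-0.914  1.583 -1.583] F [ 0.3 -1.  -0.9] gap 20.50939749858684
F out 0.1 lat -0.2 up -0.5 std [0.7 0.4 0.3]
```

Emit:
jog_arm([
  [-0.001,0,0],
  [-0.002,0,0],
  [-0.003,0,0],
  [-0.004,0,0],
  [-0.005,0,0],
  [-0.006,0,0],
  [-0.007,0,0],
  [-0.008,0,0],
  [-0.009,0,0],
  [-0.01,0,0],
], fingers=[-1,-1,-1,-1,-1,-1,-1,-1,-1,-1], spin=[0,0,0,0,0,0,0,0,0,0])

```text
t: 31.65
ee_pos: [626.4, -15.3, 127.9]
ee_rot: [-0.915, 1.583, -1.583]
ft_force: [-0.2, 0.2, -0.7]
finger_gap: 20.2
```

Run:
```python
from h import *
obs(); force(3); hatch_angle()
```

```text
t 31.65 pos [626.4 -15.3 127.9] rot [-0.915  1.583 -1.583] F [-0.2  0.2 -0.7] gap 20.231728087752458
F out 0.3 lat -0.3 up -0.6 std [0.3 0.4 0.3]
green 1767 pts; outer [  5.2  76.7 144.8] z [153.4 174.2 193.6]
green 2158 pts; outer [  6.2  77.2 144.9] z [153.8 174.5 193.5]
green 1720 pts; outer [  5.7  76.5 144.8] z [153.4 174.6 193. ]
plane normal(out,lat,up) [ 0.265 -0.    -0.964] theta 1.3029323725904518 res 2.082321124222715
```

Emit:
jog_arm([
  [-0.002,0,0],
  [-0.004,0,0],
  [-0.006,0,0],
  [-0.009,0,0],
  [-0.012,0,0],
  [-0.016,0,0],
  [-0.02,0,0],
  [-0.03,0,0],
  [-0.04,0,0],
  [-0.05,0,0],
], fingers=[-1,-1,-1,-1,-1,-1,-1,-1,-1,-1], spin=[0,0,0,0,0,0,0,0,0,0])

```text
t: 32.85
ee_pos: [646.7, 20.0, 127.9]
ee_rot: [-0.915, 1.583, -1.583]
ft_force: [-0.4, 0.4, -0.8]
finger_gap: 20.4
```

Run:
```python
from h import *
np.set_printoptions(suppress=True,precision=4)
o=obs(); force(2); hatch_angle()
R=Ro.from_rotvec(o['ee_rot']).as_matrix(); print(R[:,0], np.degrees(np.arctan2(R[1,0],R[0,0])))
# rest seat pixel check: rest in top view for final pose
```

```text
t 32.85 pos [646.7  20.  127.9] rot [-0.915  1.583 -1.583] F [-0.4  0.4 -0.8] gap 20.436948683901495
F out 0.2 lat -0.1 up -1.1 std [0.2 0.5 0. ]
green 1768 pts; outer [  5.1  76.4 144.8] z [153.1 174.5 193.4]
green 2157 pts; outer [  6.   77.1 145. ] z [153.9 174.  193.6]
green 1720 pts; outer [  5.5  76.6 144.8] z [153.  174.1 193.3]
plane normal(out,lat,up) [ 0.266 -0.    -0.964] theta 1.3020470578967378 res 2.106985464554836
[-0.4993 -0.8664 -0.0002] -119.95275398455847
```

Emit:
jog_arm([
  [-0.005,-0.04,-0.01],
  [-0.015,-0.085,-0.03],
  [-0.035,-0.1276,-0.06],
  [-0.06,-0.1276,-0.105],
  [-0.088,-0.1276,-0.152],
  [-0.115,-0.1276,-0.2],
  [-0.143,-0.1276,-0.248],
  [-0.166,-0.1276,-0.287],
  [-0.179,-0.1276,-0.309],
  [-0.1835,-0.1276,-0.317],
], fingers=[-1,-1,-1,-1,-1,-1,-1,-1,-1,-1], spin=[0,0,-0.005,-0.015,-0.025,-0.035,-0.045,-0.05,-0.05,-0.05])

```text
t: 34.0
ee_pos: [498.7, 274.7, 230.3]
ee_rot: [-1.015, 1.472, -1.471]
ft_force: [0.2, 0.4, -1.3]
finger_gap: 20.5
```

Emit:
jog_arm([
  [0,0,0],
  [0,0,0],
  [0,0.02,0],
  [0,0.05,0],
  [0,0.09,0],
  [0,0.13,0],
  [0,0.16,0],
  [0,0.175,0],
  [0,0.18,0],
  [0,0.18,0],
], fingers=[-1,-1,-1,-1,-1,-1,-1,-1,-1,-1], spin=[0,0,0,0,0,0,0,0,0,0])

```text
t: 35.0
ee_pos: [500.6, 272.7, 86.3]
ee_rot: [-1.012, 1.474, -1.474]
ft_force: [0.3, 0.7, -1.2]
finger_gap: 20.5
```

Run:
```python
from h import *
np.set_printoptions(suppress=True,precision=4)
o=obs(); force(1)
R=Ro.from_rotvec(o['ee_rot']).as_matrix(); print(np.degrees(np.arctan2(R[1,0],R[0,0]))); print((R.T@(np.array([500.3,273.9,31.6])-o['ee_pos'])))
im,d,p=grab('top'); 
cv2.imwrite('pics/rest2.png',cv2.resize(im[180:250,115:220],None,fx=7,fy=7,interpolation=cv2.INTER_CUBIC))
```

```text
t 35.0 pos [500.6 272.7  86.3] rot [-1.012  1.474 -1.474] F [ 0.3  0.7 -1.2] gap 20.527939302330644
F out -1.0 lat 0.0 up -0.6 std [0. 0. 0.]
-111.01152204596532
[-1.0396 54.7134 -0.7199]
```

View pics/rest2.png

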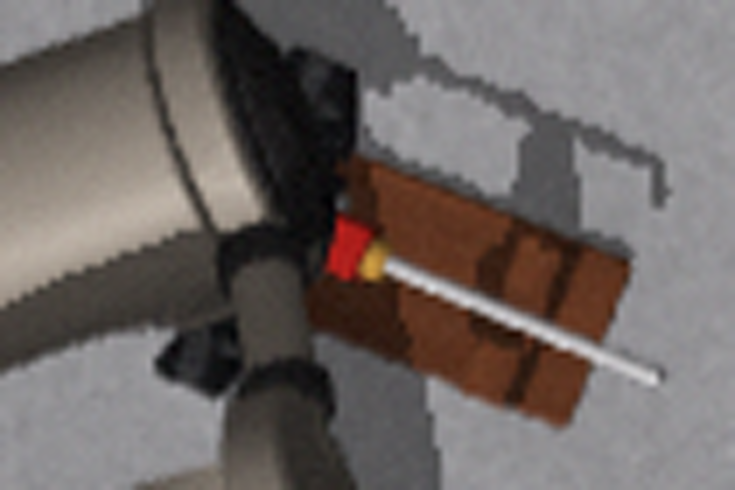

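The rod is lined up over the front notch (rod tip at crop (655,378)). Lowering it in.

Emit:
jog_arm([
  [-0.001,0.01,-0.001],
  [-0.001,0.02,-0.001],
  [-0.001,0.03,-0.001],
  [-0.001,0.04,-0.001],
  [-0.001,0.05,-0.001],
  [-0.001,0.057,-0.001],
  [-0.001,0.062,-0.001],
  [-0.001,0.064,-0.001],
  [-0.001,0.066,-0.001],
  [-0.001,0.067,-0.001],
], fingers=[-1,-1,-1,-1,-1,-1,-1,-1,-1,-1], spin=[0,0,0,0,0,0,0,0,0,0])

```text
t: 36.1
ee_pos: [499.6, 274.2, 32.5]
ee_rot: [-1.013, 1.473, -1.473]
ft_force: [0.3, 0.4, -0.5]
finger_gap: 20.3
```

Run:
```python
from h import *
obs(); force(3)
```

```text
t 36.1 pos [499.6 274.2  32.5] rot [-1.013  1.473 -1.473] F [ 0.3  0.4 -0.5] gap 20.300091503911588
F out -0.4 lat 0.1 up -0.8 std [0.5 0.  0.1]
```

Not touching yet, so 1 mm more, slowly. Then open.

Emit:
jog_arm([
  [0,0.0003,0],
  [0,0.0006,0],
  [0,0.0009,0],
  [0,0.0012,0],
  [0,0.0012,0],
  [0,0.0012,0],
  [0,0.0012,0],
  [0,0.0012,0],
  [0,0.0012,0],
  [0,0.0012,0],
], fingers=[-1,-1,-1,-1,-1,-1,-1,-1,-1,-1], spin=[0,0,0,0,0,0,0,0,0,0], grip_force=30)

```text
t: 37.25
ee_pos: [499.5, 274.1, 31.6]
ee_rot: [-1.013, 1.473, -1.473]
ft_force: [-2.1, -1.3, 4.0]
finger_gap: 20.3
```

Emit:
jog_arm([
  [0,0,0],
  [0,0,0],
  [0,0,0],
  [0,0,0],
  [0,0,0],
  [0,0,0],
  [0,0,0],
  [0,0,0],
  [0,0,0],
  [0,0,0],
], fingers=[-0.5,-0.4,-0.3,-0.2,-0.1,0,0.2,0.4,0.6,0.6], spin=[0,0,0,0,0,0,0,0,0,0])

```text
t: 38.25
ee_pos: [499.5, 274.2, 31.5]
ee_rot: [-1.013, 1.473, -1.473]
ft_force: [-0.4, 0.3, 0.4]
finger_gap: 68.1
```

Emit:
jog_arm([
  [0,-0.01,0],
  [0,-0.025,0],
  [0,-0.045,0],
  [0,-0.07,0],
  [0,-0.1,0],
  [0,-0.14,0],
  [0,-0.18,0],
  [0,-0.22,0],
  [0,-0.25,0],
  [0,-0.25,0],
], fingers=[0.6,0.6,0.6,0.6,0.6,0.6,0.6,0.6,0.6,0.6], spin=[0,0,0,0,0,0,0,0,0,0])

```text
t: 39.25
ee_pos: [501.0, 274.8, 236.7]
ee_rot: [-1.004, 1.469, -1.473]
ft_force: [1.2, -0.6, 0.4]
finger_gap: 68.2
```

Run:
```python
from h import *
np.set_printoptions(suppress=True,precision=1)
obs(); hatch_angle(); s,_,_=grab('side'); im,d,p=load('top')
m0=cv2.imread('pics/top0.png')
A=cv2.resize(im,(400,300)); B=cv2.resize(s,(400,300)); C=cv2.resize(m0[180:250,115:220],(400,267),interpolation=cv2.INTER_CUBIC); D=cv2.resize(s[175:255,110:215],(400,267),interpolation=cv2.INTER_CUBIC); s0=cv2.imread('pics/side0.png'); E=cv2.resize(s0[175:255,110:215],(400,267),interpolation=cv2.INTER_CUBIC)
cv2.imwrite('pics/fin.png',np.vstack([np.hstack([A,B]),np.hstack([E,D])]))
# bystander shifts
for n,a,b in(('top',m0,im),('side',s0,s)):
    for nm,(x0,y0,x1,y1) in {'top':{'bottle':(118,118,165,165),'jar':(340,118,375,158),'tin':(292,170,326,205)},'side':{'bottle':(150,110,190,175),'tin':(285,205,322,247)}}[n].items():
        t=a[y0:y1,x0:x1]; r_=cv2.matchTemplate(b[y0-8:y1+8,x0-8:x1+8],t,cv2.TM_CCOEFF_NORMED); _,v,_,l=cv2.minMaxLoc(r_); print(n,nm,'shift px',l[0]-8,l[1]-8,round(v,3))
```

```text
t 39.25 pos [501.  274.8 236.7] rot [-1.   1.5 -1.5] F [ 1.2 -0.6  0.4] gap 68.16578312242103
green 1758 pts; outer [  5.3  76.5 145. ] z [153.2 174.3 193.6]
green 2169 pts; outer [  5.9  77.  144.9] z [153.5 174.4 193. ]
green 1721 pts; outer [  5.6  76.7 144.7] z [153.6 174.3 193.5]
plane normal(out,lat,up) [ 0.3  0.  -1. ] theta 1.3024574265932265 res 2.07540552979175
top bottle shift px 0 0 0.613
top jar shift px 0 0 0.904
top tin shift px 0 0 0.743
side bottle shift px 0 0 0.819
side tin shift px 8 8 0.425
```

View pics/fin.png

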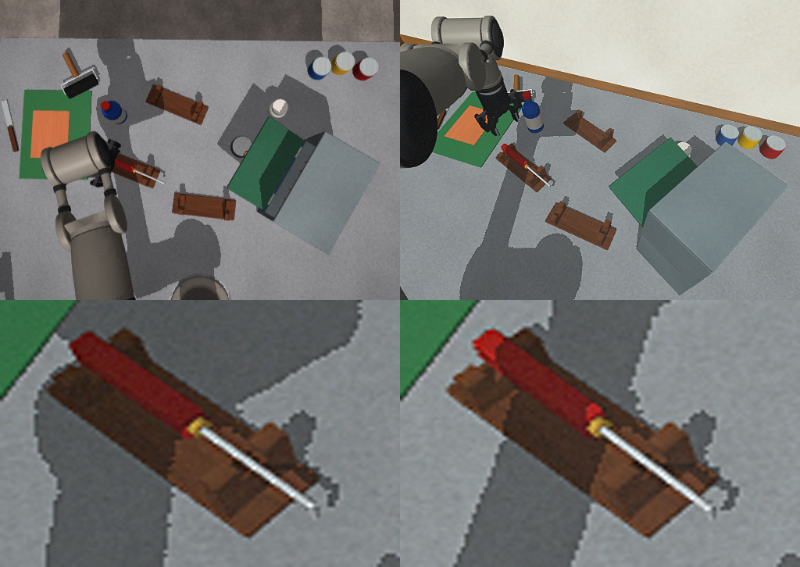

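The pole lies in the rest as it did at the start (bottom left before, bottom right after). The hatch is fully down and the bystanders are unmoved; the side view's tin mismatch is only because the open hatch hides it.

```bash
python3 -c "
from h import *
obs(); print(r.finish_job())"
```

```text
t 39.35 pos [499.4 274.1 232.4] rot [-1.012  1.473 -1.473] F [-1.5 -0.1 -1. ] gap 68.21182844476166
the job is handed in; nothing more can be done
None
```

The job is done and handed in, at about 39 s of the 72 s allowed. I took the pole from the leftmost rest, hooked the eye without feeling any contact, and swung the hatch down to its stop. I then unhooked, laid the pole back and withdrew the arm.

- **Hatch:** the camera fit gives about 1.302 rad. At the stop, about 1.5 mm more push raised the upward force to about 6 N without changing the angle. The angle read the same to within a few milliradians during unhooking and after the pole was laid back.
- **Pole:** it lies in its rest just as in the first picture, gripper open and clear, with no contact forces beyond sensor noise.
- **Bottle, tin and jar:** in the top view none has moved. The side-view check on the tin failed to match because the open hatch hides it, so the tin rests on the top view alone.
- **Unhooking:** the first try met a side contact of 2–3 N (about 5 N in total), because the eye was still turned about 10°. I backed off and eased the loose eye straight with the rod at about 4 N, then withdrew with no measurable force. The eye is therefore now turned roughly straight.

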